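# Set the spring preload on a bench tension gauge

## Robot

A 7-joint arm with a two-finger parallel gripper is mounted at the origin on a cart in front of the work surface, level with it; the furniture and walls round the work are solid. World frame = base frame: x ahead of the robot, y to its left, z up, the work surface at z = 0. Lengths are in m, angles in rad, forces in N, time in s.
With the tool pointing down it reaches from about 0.4 to 0.925 m from the base axis. Payload 5.6 kg.
Tool frame: the origin (TCP) lies midway between the tips of the shut fingers; the grasp point (between the pads) lies 19 mm behind it; z points along the fingers, y is the direction in which the jaws open and shut (so a half turn about z gives the same grasp; the last joint's range is limited). The gripper opens to 85 mm and grips with 20 to 120 N. Pads are 22 mm wide; open, the fingers measure 114 mm over their backs; the gripper's body (76 mm by 85 mm) begins 54 mm behind the grasp point. The pads swing forward as they close: fully open they stand 13 mm farther back than shut.
Start: joints at [-1.246, 0.468, -0.012, 1.603, 0.006, 1.071, -0.056], TCP at [0.234, 0.607, 0.231] pointing down, gripper open.
Joint ranges: [-2.53, 2.53], [-0.31, 2.02], [-1.57, 1.55], [0.28, 2.44], [-1.29, 4.43], [0.15, 1.84], [-2.92, 2.92]. Speed limits (rad/s): [2.57, 2.57, 3.14, 3.14, 3.14, 3.14, 3.14].

## Interface

Orientations are given as a rotation vector (axis times angle).
In Python, from rig import robot gives the robot as it stands.
- The arm moves only by the tool send_rows, never from a script. Its argument "rows" is one flat list of numbers, 7 for each row, row after row: the shift along the tool's x, y, z as a fraction of full scale, then the turn, a rotation vector about the tool's x, y, z as a fraction of full scale, then the gripper command: -1 is shut, 1 is fully open, values between are in proportion. In form: [x, y, z, ax, ay, az, claw, x, y, z, ax, ay, az, claw, ...]. A call has 1 to 8 rows; each row is the pose to reach, as a shift and turn from the pose commanded when the call began, along the tool's axes at that moment, turning the shorter way round; what a row does not reach only later rows make up. Full scale, the value 1, is 80 cm for a shift and 2 pi rad for a turn. A row lasts 1/10 s, in which the tool goes at most 50 mm and 8.59 degrees, less where a joint would pass 70% of its speed; a pose out of reach is approached as far as the arm can. A call with a number of a shift or a turn outside -1 to 1 is refused whole. A call with a gripper value outside its range is refused whole. The fingers move at their own pace and stop on an object; "force" is the grip in N (left out, the last holds). Time passes only in rows, so rows that repeat a pose let the fingers close. It gives the time, the measured TCP pose, the force and the opening at its end, in the units of the state.
- robot.observe(): the state, without advancing time (a new reading comes with each control period).
- robot.get_image(name): name is "side" or "top" or "wrist"; returns a dict with "img" (400x640x3 uint8, red, green, blue), "z_map" (400x640 float32, m along the optical axis (not along the pixel's ray), 0 where there is no reading), "mtx" (3x3 intrinsics, pixels), "R" (3x3) and "t" (3): a world point X has camera coordinates R X + t. Camera axes: x right, y down, z forward; pixel columns grow to the right and rows downward; lengths in m; the calibration is good to about 2 mm. A picture is of the moment at which its call begins.
- robot.job_done(): hands the job in, once; it reports no verdict.
The state is a dict: "clock": time; "qpos": joint angles; "joint_vel": joint speeds; "effort": joint torques, N m; "position": TCP position; "eef_rot": TCP orientation; "force": force on the tool from outside, world axes, zero at the start; "ft_torque": the same for the moment, N m; "width": finger opening in m.
Only numpy, scipy, OpenCV 4.12 (cv2) and the standard library are available. Lean on these libraries where they do the work, as an engineer would, in place of code of your own. Each camera call takes 0.05 s, during which the arm holds its last target.

## Task

Turn the three-bar handle of the tension gauge clockwise (seen from above) until the yellow pointer of the blue sprung arm stands level with the red mark on the scale, then let go so that it stays there. Do not tension it clearly past the mark at any time, do not shift the red mark, and leave the things round the gauge where they are.

Things in the scene. Friction and masses are not known exactly. Their poses are not given: they have to be found in the camera images.
- wheel_axis (a point): Handle centre at bar height, 95 mm above the desk, on the vertical axis. Hub 38 mm across, 15 mm below to 18 mm above this point; three level steel bars, 12 mm thick, 120 degrees apart, each with a 22 mm black ball at 74 mm radius. This frame is the gauge's and does NOT turn with the handle: where the bars stand varies, is not reported; find one by touch or camera.
- housing (a point): Centre of the aluminium gear housing's top (58 x 50 mm), under the handle, 62 mm above the desk; free space 27 mm between it and the bars. Turning the handle clockwise seen from above drives a rod out by 3 mm per rad. A brake of 0.28 N m holds the handle where it is left; turning takes 5 to 9 N at 50 mm radius. Turning back slackens.
- tension_arm: Blue sprung arm, origin at its vertical pivot 40 mm above the desk; spring-loaded to its rest stop, so pushed by hand it springs back. The rod meets a brass screw in it after an unknown slack of 0.6 to 4 rad of the handle; then the pointer moves about 11 mm per rad; 3 to 10 rad of turning in all. y: along the arm to the pointer; x: the way it swings as tension grows.
- pointer_tip (a point): Tip of the arm's yellow pointer (4 mm wide), 205 mm from the pivot, 40 mm above the desk. Axes as the arm's: x is the way it swings as tension grows, y outwards along the pointer.
- mark (a point): The red set mark, a 4 mm wide upright blade clipped to the outer edge of the white curved scale, just beyond the pointer's end. This point is at the pointer tip's own height and radius, so both coincide when the pointer is on the mark. x: along the scale towards more tension (the tip's x in this frame is negative while too slack). Starts 25 to 58 mm ahead of the pointer.
- gauge: The gauge, fixed to the desk: grey base plate 215 (x) x 285 (y) x 12 mm, origin on the desk, 17.5 mm to -x of the plate's centre. Handle axis at (-20, -50) mm, arm pivot at (35, -105) mm, scale at the +y end. Apart from the handle nothing of it is higher than 65 mm.
- torch: Black torch with blue tail cap, 24 x 98 x 24 mm, lying on the desk in front of the gauge; bystander. Origin at the centre of its underside.
- wafer_box: Round white wafer box, 66 mm across, 18 mm high, on the desk to the right; bystander. Origin at the centre of its underside.
- dropper_bottle: Brown dropper bottle, 33 mm across, 94 mm tall, standing at the left front; bystander. Origin at the centre of its underside.

How it is judged:
By the outcome, as a careful person would: the job done as asked, in the order asked, and still so for the second after the job is handed in, with the robot touching nothing.
It also fails if it takes over 72 s, if anything falls off the work surface, if the arm or the gripper's body presses on something with over 40 N, if the wrist force passes 120 N, or if a joint passes its speed limit or range.

## Working session

There is one attempt and no reset: what is moved stays moved. The work goes in short steps, Python scripts to look and compute and a tool call to move; the robot and the scene stay as the last step left them, time stands still between calls to the robot, and variables do not carry over. Pictures are saved under pics/ and viewed, and the job is handed in when it is done.

Besides the shell and the picture viewer there is one more tool, called after "Request:" as name(argument=value, ...) on one line, values as JSON. send_rows: Moves the arm, as the interface text tells. Its arguments: {"type":"object","properties":{"rows":{"type":"array","items":{"type":"number","minimum":-1,"maximum":1}},"force":{"type":"number"}},"required":["rows"]}

```bash
ls; mkdir -p pics; cat > h.py <<'E'
from rig import robot
import numpy as np, cv2, pickle
def snap(n,tag):
    d=robot.get_image(n); cv2.imwrite(f'pics/{tag}.png',d['img'][:,:,::-1]); pickle.dump(d,open(f'pics/{tag}.pkl','wb')); return d
def load(tag): return pickle.load(open(f'pics/{tag}.pkl','rb'))
def px(d,u,v,z=None):
    # world point from depth, or at given height z
    K=d['mtx'];R=d['R'];t=d['t']
    r=np.linalg.inv(K)@np.array([u,v,1.])
    if z is None: return R.T@(r*d['z_map'][int(v),int(u)]-t)
    c=-R.T@t; w=R.T@r
    return c+w*(z-c[2])/w[2]
def proj(d,X):
    p=d['mtx']@(d['R']@np.array(X)+d['t']); return p[:2]/p[2]
E
python3 - <<'E'
from h import *
for n in('side','top','wrist'): snap(n,n+'0')
o=robot.observe(); print(o)
for n in('side','top','wrist'):
    d=load(n+'0'); print(n,-d['R'].T@d['t'],d['R'][2])
E
```

```text
pics
{'clock': 0.15, 'qpos': array([-1.24598544,  0.46820233, -0.01157587,  1.60340791,  0.0059981 ,
        1.07140724, -0.05625739]), 'joint_vel': array([ 0.00141983, -0.00201059, -0.00174969, -0.00126426, -0.00056952,
       -0.00012311, -0.00152222]), 'effort': array([ 1.15335610e-03, -5.32794142e+01,  2.17369205e-02, -2.51550382e+01,
        1.15020465e-02,  5.61872279e-03, -8.14100019e-06]), 'position': array([0.23364154, 0.6060969 , 0.23054106]), 'eef_rot': array([-5.74552383e-01, -3.08846430e+00,  2.17366376e-03]), 'force': array([-0.10023572,  0.26085271, -0.03803206]), 'ft_torque': array([ 0.00465521,  0.02922543, -0.0435131 ]), 'width': 0.08525650835147527}
side [0.78755362 0.45520196 0.96682797] [-0.28635017 -0.38285187 -0.87830975]
top [0.41398094 0.06691187 1.19883217] [ 0.06559462 -0.00822587 -0.99781245]
wrist [0.17268398 0.63024149 0.37286222] [ 0.24008399 -0.09331678 -0.96625652]
```

View pics/top0.png

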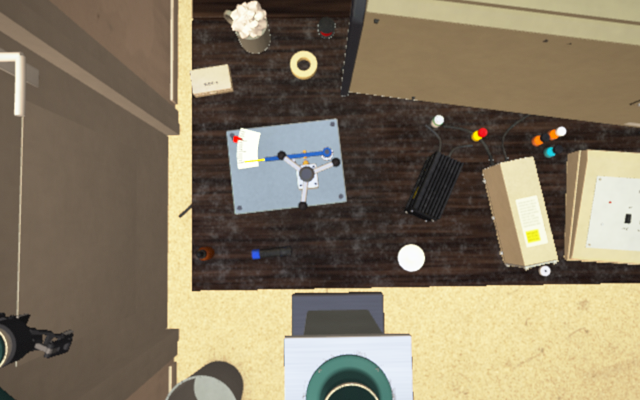

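View pics/side0.png

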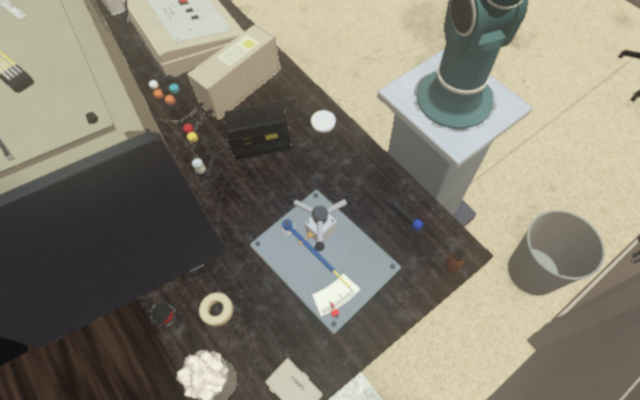

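```bash
python3 - <<'E'
from h import *
d=load('top0'); cv2.imwrite('pics/topz.png',cv2.resize(d['img'][105:225,215:355,::-1],None,fx=5,fy=5,interpolation=cv2.INTER_CUBIC))
s=load('side0'); cv2.imwrite('pics/sidez.png',cv2.resize(s['img'][180:340,240:410,::-1],None,fx=4,fy=4,interpolation=cv2.INTER_CUBIC))
print(d['mtx'],s['mtx'],load('wrist0')['mtx'])
for p in [(307,173),(282,155),(336,162),(303,205),(327,152),(236,139),(245,160),(228,130),(337,120),(236,213),(346,204)]: print(p,px(d,*p))
E
```

```text
[[472.64555906   0.         322.11320728]
 [  0.         472.64555906 199.00711845]
 [  0.           0.           1.        ]] [[441.41540716   0.         330.07487575]
 [  0.         441.41540716 198.05397828]
 [  0.           0.           1.        ]] [[331.88816612   0.         317.62226691]
 [  0.         331.88816612 196.74132954]
 [  0.           0.           1.        ]]
(307, 173) [0.54593243 0.09186045 0.11451098]
(282, 155) [0.58998628 0.14966738 0.10635455]
(336, 162) [0.57211136 0.02404154 0.10318261]
(303, 205) [0.41398094 0.06691187 1.19883217]
(327, 152) [0.60411834 0.04367077 0.05422871]
(236, 139) [0.64211696 0.26784816 0.04099956]
(245, 160) [0.59084116 0.24732174 0.03188288]
(228, 130) [ 0.67501603  0.29639784 -0.005557  ]
(337, 120) [0.6938833  0.0157938  0.00780858]
(236, 213) [0.46028237 0.27390408 0.01071782]
(346, 204) [ 0.47918492 -0.00352796 -0.001178  ]
```

View pics/topz.png

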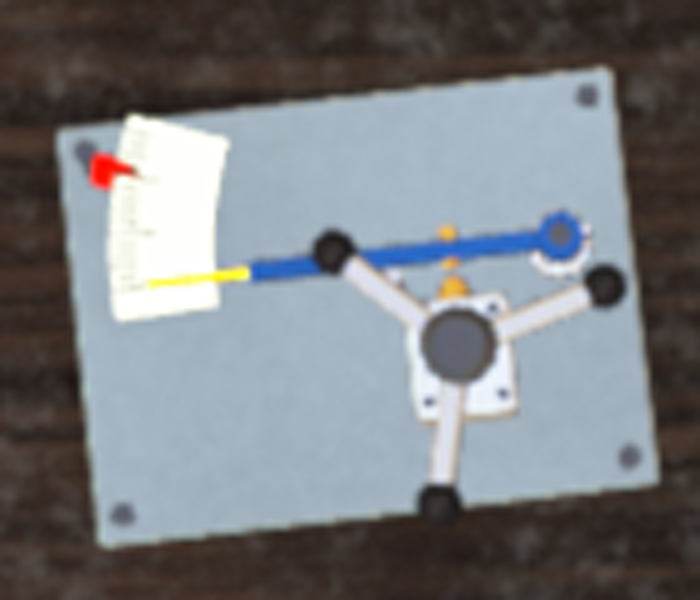

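View pics/sidez.png

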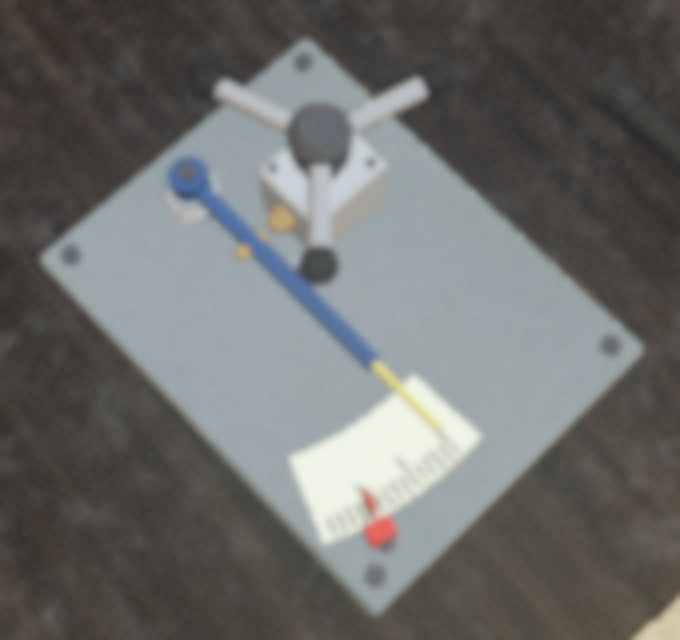

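```bash
python3 - <<'E'
from h import *
from scipy.optimize import least_squares
d=load('top0'); s=load('side0')
f=lambda p:np.array([215+p[0]/5-0.4,105+p[1]/5-0.4])
g=lambda p:np.array([240+p[0]/4-.4,180+p[1]/4-.4])
obs=[(d,f((57,130)),(125,142.5,12)),(d,f((610,67)),(125,-142.5,12)),(d,f((660,483)),(-90,-142.5,12)),(d,f((103,547)),(-90,142.5,12)),(d,f((458,341)),(-20,-50,113)),
(s,g((40,258)),(125,-142.5,12)),(s,g((305,38)),(-90,-142.5,12)),(s,g((645,347)),(-90,142.5,12)),(s,g((377,617)),(125,142.5,12)),(s,g((320,124)),(-20,-50,113))]
def W(q,p):
    c,s_=np.cos(q[2]),np.sin(q[2]); return np.array([q[0]+c*p[0]/1e3-s_*p[1]/1e3,q[1]+s_*p[0]/1e3+c*p[1]/1e3,p[2]/1e3])
def res(q): return np.concatenate([proj(o[0],W(q,o[2]))-o[1] for o in obs])
r=least_squares(res,[0.55,0.15,0]); q=r.x; print(q,np.round(r.fun.reshape(-1,2),1))
np.save('q.npy',q)
ax=W(q,(-20,-50,95)); pv=W(q,(35,-105,40)); print('axis',ax,'pivot',pv)
for nm,c,F,pts in(('top',d,f,[(333,250),(605,286),(438,502)]),('side',s,g,[(318,265)])):
    for p in pts:
        P=px(c,*F(p),.095); v=P-ax; print(nm,'ball',P,np.hypot(*v[:2]),np.degrees(np.arctan2(v[1],v[0])))
def ang(P):
    v=P-pv; a=np.degrees(np.arctan2(-v[0],v[1])-q[2]); return np.hypot(*v[:2]),a
print('tip',ang(px(d,*f((150,283)),.04)),ang(px(s,*g((440,431)),.04)))
print('mark',ang(px(d,*f((105,170)),.04)),ang(px(s,*g((369,500)),.04)))
E
```

```text
[0.56120071 0.14554271 0.10138779] [[-0.7 -0.5]
 [ 0.2 -0.7]
 [ 0.4 -0.2]
 [-1.   0.2]
 [-0.   0.1]
 [-0.8 -0.4]
 [ 0.2 -1.1]
 [ 0.9 -0.3]
 [-0.2 -0.3]
 [ 0.   0.2]]
axis [0.54636412 0.09377519 0.095     ] pivot [0.60664846 0.04462442 0.04      ]
top ball [0.59279321 0.15239898 0.095     ] 0.07478241291463836 51.621347841424445
top ball [0.57378065 0.02465418 0.095     ] 0.07435980131210028 -68.3644823691081
top ball [0.47323908 0.10459011 0.095     ] 0.07392046479309557 171.58715870854078
side ball [0.59288328 0.15163932 0.095     ] 0.0742447862248709 51.202885274885325
tip (np.float64(0.2034306388955355), np.float64(-0.16531996354477116)) (np.float64(0.20582414567028595), np.float64(-0.46374798319678834))
mark (np.float64(0.22735984695485348), np.float64(-15.093346503488302)) (np.float64(0.21333281981195978), np.float64(-14.958350422331417))
```

View pics/wrist0.png

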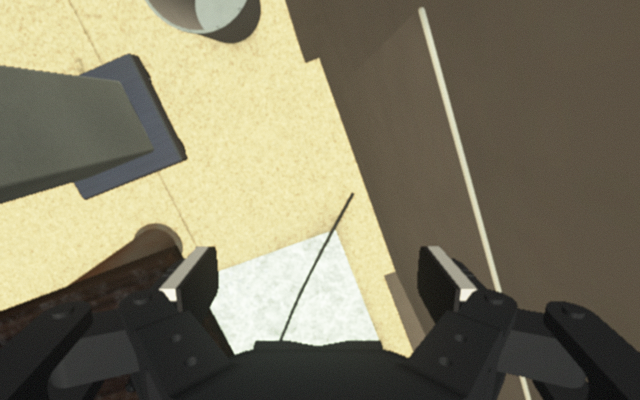

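```bash
cat >> h.py <<'E'
from scipy.spatial.transform import Rotation as Ro
def plan(target,dyaw_cw=0.0):
    o=robot.observe(); R=Ro.from_rotvec(o['eef_rot']).as_matrix()
    v=R.T@(np.array(target)-o['position'])
    print('rows xyz',np.round(v/0.8,4),'az',round(dyaw_cw/2/np.pi,4),'dist',np.linalg.norm(v))
def st():
    o=robot.observe(); R=Ro.from_rotvec(o['eef_rot']).as_matrix()
    print('t',round(o['clock'],2),'q',np.round(o['qpos'],3),'p',np.round(o['position'],4),'F',np.round(o['force'],1),'T',np.round(o['ft_torque'],2),'w',round(o['width'],4)); print('x',R[:,0].round(3),'y',R[:,1].round(3),'z',R[:,2].round(3))
E
python3 - <<'E'
from h import *
st(); plan((.5464,.0938,.23))
d=load('wrist0');o=robot.observe();R=Ro.from_rotvec(o['eef_rot']).as_matrix()
print('cam in tool',R.T@(-d['R'].T@d['t']-o['position']), 'camaxes in tool\n',d['R']@R)
t=load('top0')
for p in [(360,60),(400,90),(450,60),(430,185),(250,20),(250,45)]: print(p,px(t,*p))
E
```

```text
t 0.15 q [-1.246  0.468 -0.012  1.603  0.006  1.071 -0.056] p [0.2336 0.6061 0.2305] F [-0.1  0.3 -0. ] T [ 0.    0.03 -0.04] w 0.0853
x [-0.933  0.36  -0.   ] y [ 0.36   0.933 -0.001] z [-0.    -0.001 -1.   ]
rows xyz [-0.5951 -0.4569  0.0014] az 0.0 dist 0.6002218481941434
cam in tool [ 0.06554582  0.00041061 -0.14232946] camaxes in tool
 [[-3.32871898e-04  9.99999690e-01 -7.13721530e-04]
 [-9.66286560e-01 -5.05410610e-04 -2.57468501e-01]
 [-2.57468782e-01  6.03955493e-04  9.66286428e-01]]
(360, 60) [ 0.76062394 -0.02320063  0.2512219 ]
(400, 90) [0.41398094 0.06691187 1.19883217]
(450, 60) [ 0.73700312 -0.19120613  0.30934779]
(430, 185) [ 0.51363863 -0.19124041  0.11549188]
(250, 20) [0.89771111 0.21701083 0.14226909]
(250, 45) [0.87488616 0.23009922 0.05292219]
```

Request:
send_rows(rows=[-0.595,-0.457,0,0,0,0,1,-0.595,-0.457,0,0,0,0,1,-0.595,-0.457,0,0,0,0,1,-0.595,-0.457,0,0,0,0,1,-0.595,-0.457,0,0,0,0,1,-0.595,-0.457,0,0,0,0,1,-0.595,-0.457,0,0,0,0,1,-0.595,-0.457,0,0,0,0,1])

```text
clock: 0.95
position: [0.4427, 0.2632, 0.2314]
eef_rot: [0.574, 3.089, 0.0]
force: [0.8, 1.0, -0.7]
width: 0.0857
```

```bash
python3 - <<'E'
from h import *
st(); plan((.5464,.0938,.23))
E
```

```text
t 0.95 q [-0.721  0.237  0.139  1.938 -0.04   0.968  0.64 ] p [0.4427 0.2632 0.2314] F [ 0.8  1.  -0.7] T [ 0.03 -0.01  0.02] w 0.0857
x [-0.933  0.359 -0.   ] y [0.359 0.933 0.   ] z [ 0.  0. -1.]
rows xyz [-0.197  -0.151   0.0017] az 0.0 dist 0.1985924843457806
```

Request:
send_rows(rows=[-0.197,-0.151,0,0,0,-0.19,1,-0.197,-0.151,0,0,0,-0.19,1,-0.197,-0.151,0,0,0,-0.19,1,-0.197,-0.151,0,0,0,-0.19,1,-0.197,-0.151,0,0,0,-0.19,1,-0.197,-0.151,0,0,0,-0.19,1,-0.197,-0.151,0,0,0,-0.19,1,-0.197,-0.151,0,0,0,-0.19,1])

```text
clock: 1.75
position: [0.5456, 0.0953, 0.2309]
eef_rot: [1.18, -2.911, -0.0]
force: [0.5, 0.3, 0.7]
width: 0.0853
```

```bash
python3 - <<'E'
from h import *
st(); plan((.5464,.0938,.14)); snap('wrist','wrist1'); 
E
```

```text
t 1.75 q [-0.287  0.305  0.066  1.845 -0.024  0.993  2.129] p [0.5456 0.0953 0.2309] F [0.5 0.3 0.7] T [-0.    0.03 -0.02] w 0.0853
x [-0.718 -0.696  0.001] y [-0.696  0.718  0.   ] z [-0.001 -0.    -1.   ]
rows xyz [ 0.0005 -0.0021  0.1137] az 0.0 dist 0.09096072842842468
```

View pics/wrist1.png

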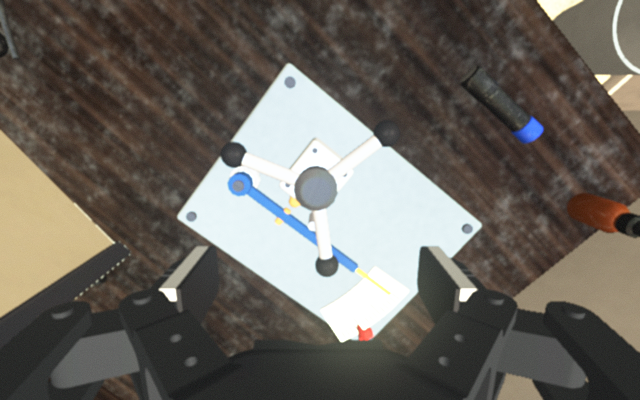

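```bash
python3 - <<'E'
from h import *
d=load('wrist1'); q=np.load('q.npy')
hub=px(d,316,188,.113); print('hub',hub)
for p in [(233,154),(387,132),(327,264)]:
    P=px(d,*p,.095); v=P-np.array([.5464,.0938,.095]); print(P,np.hypot(*v[:2]),np.degrees(np.arctan2(v[1],v[0])))
h=(hub[:2]+[.5464,.0938])/2; print(h); plan((h[0],h[1],.098),-.6)
pv=px(d,239,184,.05);print('pivot',pv)
E
```

```text
hub [0.54414104 0.09317377 0.113     ]
[0.57468574 0.02570543 0.095     ] 0.07373569552403615 -67.4425370704605
[0.47233694 0.10516122 0.095     ] 0.07492939234247321 171.2788498982589
[0.59178625 0.15321506 0.095     ] 0.07476670810682215 52.62434955725969
[0.54527052 0.09348689]
rows xyz [ 0.002  -0.0016  0.1663] az -0.0955 dist 0.13302912160355398
pivot [0.60567318 0.04541855 0.05      ]
```

Request:
send_rows(rows=[0.001,-0.0018,0.139,0,0,-0.096,1,0.001,-0.0018,0.139,0,0,-0.096,1,0.001,-0.0018,0.139,0,0,-0.096,1,0.001,-0.0018,0.139,0,0,-0.096,1,0.001,-0.0018,0.139,0,0,-0.096,1,0.001,-0.0018,0.166,0,0,-0.096,1,0.001,-0.0018,0.166,0,0,-0.096,1,0.001,-0.0018,0.166,0,0,-0.096,1])

```text
clock: 2.6
position: [0.5461, 0.0941, 0.0988]
eef_rot: [1.982, -2.437, 0.0]
force: [0.6, -0.0, -0.2]
width: 0.0852
```

```bash
python3 - <<'E'
from h import *
st(); snap('wrist','wrist2'); 
E
```

```text
t 2.6 q [-0.184  0.485 -0.06   1.935  0.042  0.723  2.668] p [0.5461 0.0941 0.0988] F [ 0.6 -0.  -0.2] T [-0.01 -0.07  0.02] w 0.0852
x [-0.204 -0.979  0.   ] y [-0.979  0.204  0.   ] z [-0. -0. -1.]
```

View pics/wrist2.png

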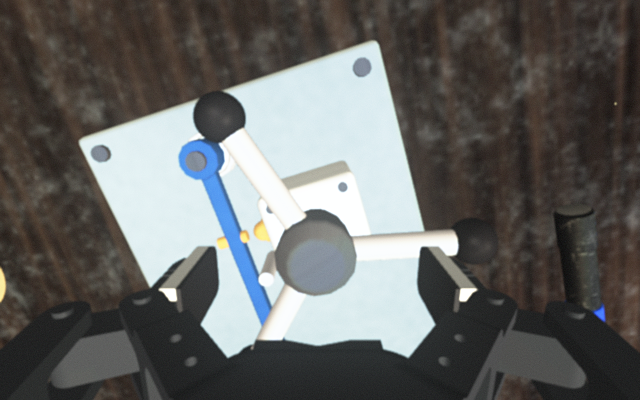

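Request:
send_rows(rows=[0,0,0,0,0,0,-0.3,0,0,0,0,0,0,-0.3,0,0,0,0,0,0,-1,0,0,0,0,0,0,-1,0,0,0,0,0,0,-1], force=50)

```text
clock: 3.15
position: [0.5472, 0.0941, 0.1]
eef_rot: [-1.983, 2.434, -0.002]
force: [0.2, -0.9, 7.5]
width: 0.0341
```

```bash
python3 - <<'E'
from h import *
st(); snap('wrist','wrist3'); 
E
```

```text
t 3.15 q [-0.183  0.484 -0.06   1.934  0.043  0.723  2.67 ] p [0.5472 0.0941 0.1   ] F [ 0.2 -0.9  7.5] T [-0.13  0.46 -0.09] w 0.0341
x [-0.202 -0.979 -0.001] y [-0.979  0.202 -0.002] z [ 0.002  0.    -1.   ]
```

View pics/wrist3.png

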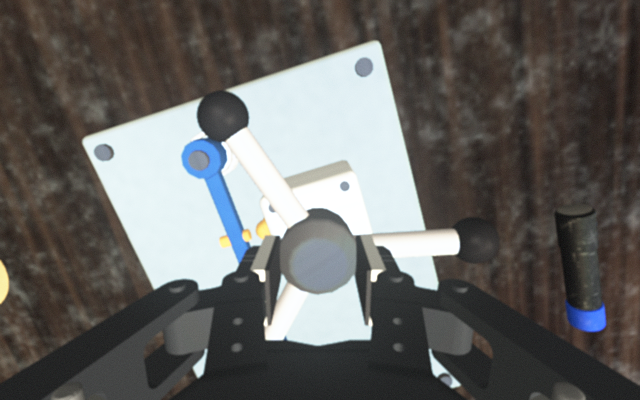

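```bash
python3 - <<'E'
from h import *
d=load('wrist3'); o=robot.observe(); R=Ro.from_rotvec(o['eef_rot']).as_matrix()
for z in(-.013,0.): 
  for x in(-.011,0,.011): print(z,x,proj(d,o['position']+R@np.array([x,0,z])))
print(px(d,317,250,.113), px(d,317,250)); st()
E
```

```text
-0.013 -0.011 [316.72040312 287.3450362 ]
-0.013 0 [316.693702   264.27614146]
-0.013 0.011 [316.66590765 240.26273149]
0.0 -0.011 [316.7944925  273.00575263]
0.0 0 [316.77133027 251.55052087]
0.0 0.011 [316.74729836 229.28969425]
[0.54571876 0.08761704 0.113     ] [0.54575838 0.08779997 0.11258235]
t 3.2 q [-0.183  0.484 -0.06   1.934  0.043  0.723  2.67 ] p [0.5472 0.0941 0.1   ] F [ 1.1 -0.9  6.5] T [-0.13  0.45 -0.05] w 0.0339
x [-0.202 -0.979 -0.001] y [-0.979  0.202 -0.002] z [ 0.002  0.    -1.   ]
```

Request:
send_rows(rows=[0,0,0,0,0,0.02,-1,0,0,0,0,0,0.04,-1,0,0,0,0,0,0.06,-1,0,0,0,0,0,0.08,-1,0,0,0,0,0,0.08,-1], force=60)

```text
clock: 3.7
position: [0.5472, 0.0941, 0.1]
eef_rot: [-1.311, 2.853, -0.001]
force: [-1.4, -1.9, 7.6]
width: 0.0335
```

```bash
python3 - <<'E'
from h import *
st(); snap('wrist','wrist4'); snap('top','top4')
d=load('top4'); cv2.imwrite('pics/top4z.png',cv2.resize(d['img'][105:225,215:355,::-1],None,fx=5,fy=5,interpolation=cv2.INTER_CUBIC))
E
```

```text
t 3.7 q [-0.282  0.48   0.065  1.941 -0.045  0.719  2.241] p [0.5472 0.0941 0.1   ] F [-1.4 -1.9  7.6] T [-0.04  0.41 -0.27] w 0.0335
x [-0.651 -0.759 -0.002] y [-0.759  0.651 -0.002] z [ 0.002  0.    -1.   ]
```

View pics/wrist4.png

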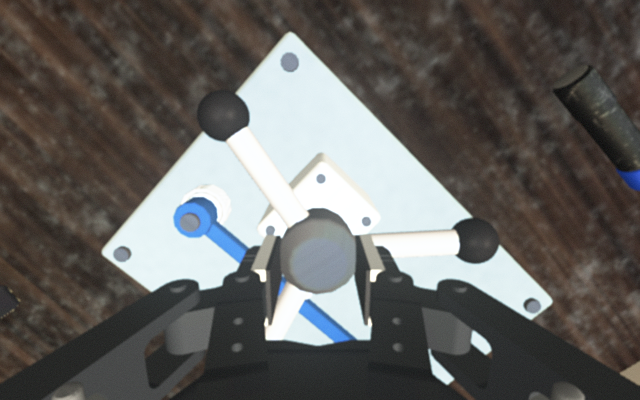

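View pics/top4z.png

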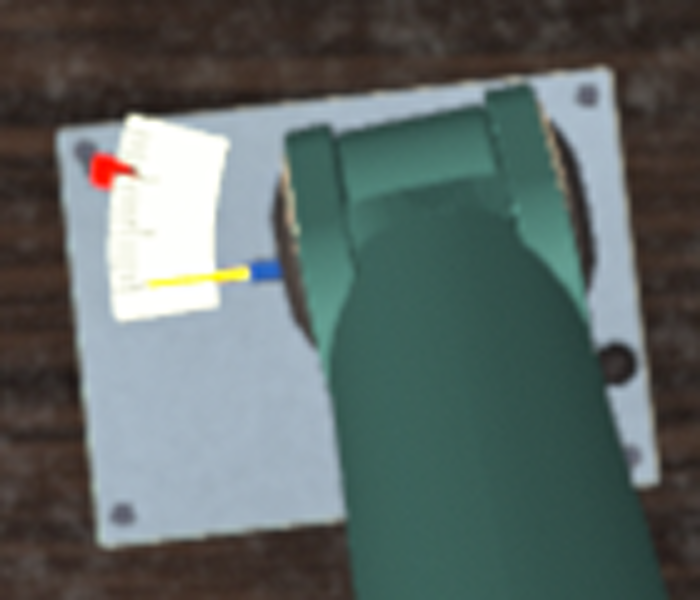

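Request:
send_rows(rows=[0,0,0,0,0,0.022,-1,0,0,0,0,0,0.044,-1,0,0,0,0,0,0.066,-1,0,0,0,0,0,0.088,-1,0,0,0,0,0,0.11,-1,0,0,0,0,0,0.132,-1,0,0,0,0,0,0.154,-1,0,0,0,0,0,0.176,-1])

```text
clock: 4.6
position: [0.5473, 0.0942, 0.1]
eef_rot: [0.384, 3.116, 0.002]
force: [-0.4, -0.5, 7.8]
width: 0.0336
```

Request:
send_rows(rows=[0,0,0,0,0,0.022,-1,0,0,0,0,0,0.044,-1,0,0,0,0,0,0.066,-1,0,0,0,0,0,0.088,-1,0,0,0,0,0,0.11,-1,0,0,0,0,0,0.132,-1,0,0,0,0,0,0.154,-1,0,0,0,0,0,0.176,-1])

```text
clock: 5.4
position: [0.5473, 0.0943, 0.1]
eef_rot: [1.963, 2.451, 0.004]
force: [-1.7, -0.3, 7.8]
width: 0.0335
```

```bash
python3 - <<'E'
from h import *
st(); snap('wrist','wrist5'); snap('top','top5')
d=load('top5'); cv2.imwrite('pics/top5z.png',cv2.resize(d['img'][105:225,215:355,::-1],None,fx=5,fy=5,interpolation=cv2.INTER_CUBIC))
E
```

```text
t 5.4 q [-0.712  0.543  0.622  1.969 -0.45   0.766  0.392] p [0.5473 0.0943 0.1   ] F [-1.7 -0.3  7.8] T [-0.24  0.19  0.34] w 0.0335
x [-0.218  0.976  0.   ] y [0.976 0.218 0.003] z [ 0.003  0.001 -1.   ]
```

View pics/wrist5.png

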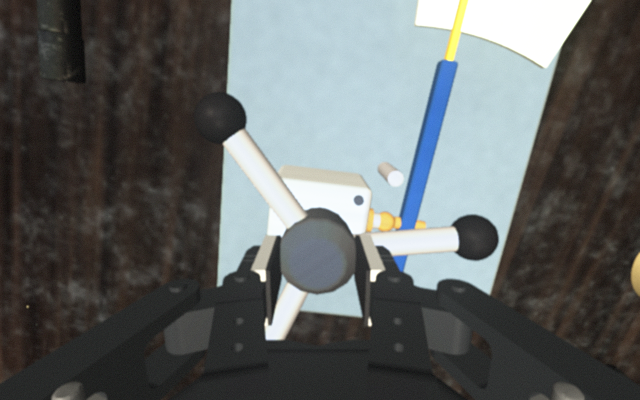

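View pics/top5z.png

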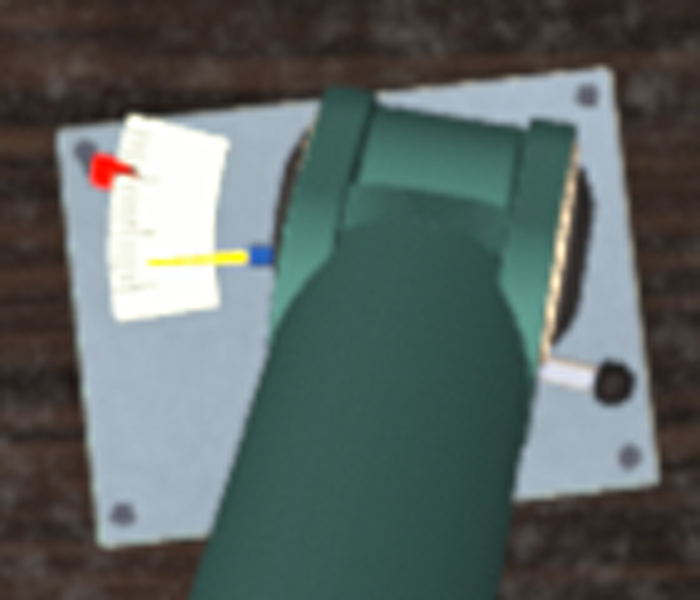

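Request:
send_rows(rows=[0,0,0,0,0,0.022,-1,0,0,0,0,0,0.044,-1,0,0,0,0,0,0.066,-1,0,0,0,0,0,0.088,-1,0,0,0,0,0,0.11,-1,0,0,0,0,0,0.132,-1,0,0,0,0,0,0.154,-1,0,0,0,0,0,0.176,-1])

```text
clock: 6.3
position: [0.5474, 0.0942, 0.1]
eef_rot: [2.959, 1.056, 0.004]
force: [-1.7, -1.4, 9.0]
width: 0.0331
```

```bash
cat >> h.py <<'E'
def W(q,p):
    c,s_=np.cos(q[2]),np.sin(q[2]); return np.array([q[0]+c*p[0]/1e3-s_*p[1]/1e3,q[1]+s_*p[0]/1e3+c*p[1]/1e3,p[2]/1e3])
def gauge(P):
    q=np.load('q.npy'); c,s=np.cos(q[2]),np.sin(q[2]); dx,dy=P[0]-q[0],P[1]-q[1]
    return np.array([c*dx+s*dy,-s*dx+c*dy])*1e3
def meas(d,roi=None):
    hsv=cv2.cvtColor(d['img'],cv2.COLOR_RGB2HSV).astype(int); H,S,V=hsv[...,0],hsv[...,1],hsv[...,2]
    out={}
    for n,m in(('yellow',(H>24)&(H<34)&(S>150)&(V>150)),('red',((H<5)|(H>174))&(S>150)&(V>110))):
        ys,xs=np.nonzero(m); pts=[]
        for u,v in zip(xs,ys):
            g=gauge(px(d,u,v,.04))-[35,-105]
            r=np.hypot(*g); a=np.degrees(np.arctan2(g[0],g[1]))
            if 120<r<260 and -8<a<30: pts.append((r,a))
        p=np.array(pts); out[n]=p
        if len(p):
            print(n,len(p),'r %.0f-%.0f'%(p[:,0].min(),p[:,0].max()),'ang mean %.2f'%p[:,1].mean(),'mm',round(np.radians(p[:,1].mean())*205,1))
    return out
E
python3 - <<'E'
from h import *
st(); snap('wrist','wrist6'); snap('top','top6'); snap('side','side6')
for t in('top0','top5','top6','side0','side6','wrist6'): print(t); meas(load(t))
d=load('top6'); cv2.imwrite('pics/top6z.png',cv2.resize(d['img'][105:225,215:355,::-1],None,fx=5,fy=5,interpolation=cv2.INTER_CUBIC))
E
```

```text
t 6.3 q [-0.903  0.642  0.9    1.98  -0.676  0.848 -0.512] p [0.5474 0.0942 0.1   ] F [-1.7 -1.4  9. ] T [-0.34  0.21  0.36] w 0.0331
x [0.774 0.633 0.002] y [ 0.633 -0.774  0.001] z [ 0.002  0.001 -1.   ]
top0
yellow 19 r 158-200 ang mean 0.08 mm 0.3
red 33 r 216-234 ang mean 15.21 mm 54.4
top5
yellow 15 r 157-202 ang mean 3.00 mm 10.7
red 33 r 216-234 ang mean 15.21 mm 54.4
top6
yellow 14 r 157-201 ang mean 6.31 mm 22.6
red 33 r 216-234 ang mean 15.21 mm 54.4
side0
side6
wrist6
```

View pics/wrist6.png

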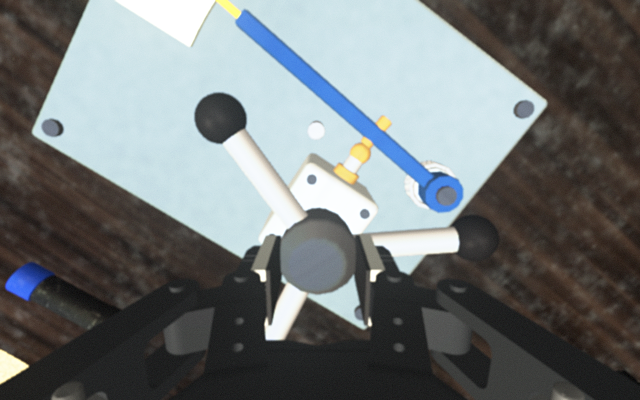

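View pics/top6z.png

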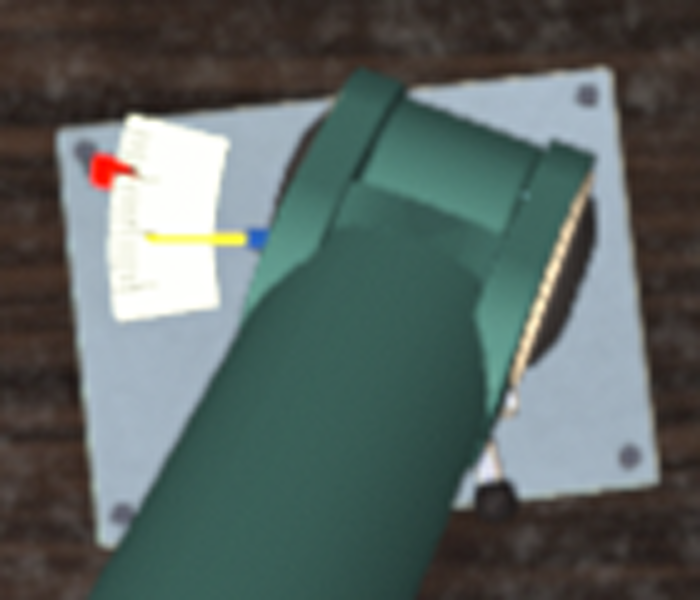

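Request:
send_rows(rows=[0,0,0,0,0,0.022,-1,0,0,0,0,0,0.044,-1,0,0,0,0,0,0.066,-1,0,0,0,0,0,0.088,-1,0,0,0,0,0,0.11,-1,0,0,0,0,0,0.132,-1,0,0,0,0,0,0.154,-1,0,0,0,0,0,0.176,-1])

```text
clock: 7.25
position: [0.5474, 0.0941, 0.1]
eef_rot: [-3.072, 0.655, -0.003]
force: [0.2, -0.6, 10.3]
width: 0.0333
```

```bash
python3 - <<'E'
from h import *
st(); meas(snap('top','top7'))
E
```

```text
t 7.25 q [-1.043  0.795  1.148  1.986 -0.896  0.986 -1.432] p [0.5474 0.0941 0.1   ] F [ 0.2 -0.6 10.3] T [-0.47  0.41  0.4 ] w 0.0333
x [ 0.913 -0.408  0.002] y [-0.408 -0.913 -0.001] z [ 0.002  0.    -1.   ]
yellow 22 r 157-202 ang mean 9.56 mm 34.2
red 33 r 216-234 ang mean 15.21 mm 54.4
```

Request:
send_rows(rows=[0,0,0,0,0,0.022,-1,0,0,0,0,0,0.044,-1,0,0,0,0,0,0.066,-1,0,0,0,0,0,0.088,-1,0,0,0,0,0,0.11,-1,0,0,0,0,0,0.132,-1,0,0,0,0,0,0.154,-1,0,0,0,0,0,0.176,-1])

```text
clock: 8.1
position: [0.5473, 0.0941, 0.1]
eef_rot: [-2.269, 2.17, -0.002]
force: [-1.6, -0.0, 9.2]
width: 0.0335
```

```bash
python3 - <<'E'
from h import *
st(); meas(snap('top','top8'))
E
```

```text
t 8.1 q [-1.116  0.97   1.339  1.989 -1.072  1.155 -2.403] p [0.5473 0.0941 0.1   ] F [-1.6 -0.   9.2] T [-0.18  0.53  0.4 ] w 0.0335
x [ 0.045 -0.999 -0.   ] y [-0.999 -0.045 -0.002] z [ 0.002  0.    -1.   ]
yellow 17 r 158-200 ang mean 12.71 mm 45.5
red 33 r 216-234 ang mean 15.21 mm 54.4
```

Request:
send_rows(rows=[0,0,0,0,0,0,1,0,0,0,0,0,0,1,0,0,0,0,0,0,1,0,0,0,0,0,0,1,0,0,-0.05,0,0,0,1,0,0,-0.125,0,0,0,1,0,0,-0.125,0,0,0,1])

```text
clock: 8.85
position: [0.5483, 0.0933, 0.2029]
eef_rot: [-2.271, 2.164, -0.007]
force: [0.6, -0.6, -0.3]
width: 0.0855
```

```bash
python3 - <<'E'
from h import *
st(); meas(snap('top','top9')); plan((.56,.17,.26),-3)
E
```

```text
t 8.85 q [-1.186  0.859  1.49   1.922 -0.91   1.28  -2.486] p [0.5483 0.0933 0.2029] F [ 0.6 -0.6 -0.3] T [ 0.03 -0.07 -0.03] w 0.0855
x [ 0.048 -0.999  0.   ] y [-0.999 -0.048 -0.006] z [ 0.006  0.    -1.   ]
yellow 7 r 183-200 ang mean 12.84 mm 45.9
red 33 r 216-234 ang mean 15.21 mm 54.4
rows xyz [-0.0945 -0.02   -0.0719] az -0.4775 dist 0.09634377872876487
```

Request:
send_rows(rows=[0,0,0,0,0,-0.022,1,0,0,0,0,0,-0.044,1,0,0,0,0,0,-0.066,1,0,0,0,0,0,-0.088,1,0,0,0,0,0,-0.11,1,0,0,0,0,0,-0.132,1,0,0,0,0,0,-0.154,1,0,0,0,0,0,-0.176,1])

```text
clock: 9.7
position: [0.5454, 0.0945, 0.1973]
eef_rot: [3.076, -0.64, -0.003]
force: [-0.3, -0.7, -1.2]
width: 0.0856
```

Request:
send_rows(rows=[0,0,0,0,0,-0.022,1,0,0,0,0,0,-0.044,1,0,0,0,0,0,-0.066,1,0,0,0,0,0,-0.088,1,0,0,0,0,0,-0.11,1,0,0,0,0,0,-0.132,1,0,0,0,0,0,-0.154,1,0,0,0,0,0,-0.176,1])

```text
clock: 10.5
position: [0.5453, 0.0945, 0.1974]
eef_rot: [-2.953, -1.071, 0.003]
force: [0.4, -0.4, 0.7]
width: 0.0852
```

```bash
python3 - <<'E'
from h import *
st(); plan((.56,.15,.22),-.7)
E
```

```text
t 10.5 q [-0.988  0.491  0.995  1.919 -0.49   0.999 -0.645] p [0.5453 0.0945 0.1974] F [ 0.4 -0.4  0.7] T [0.   0.03 0.05] w 0.0852
x [ 0.768  0.641 -0.001] y [ 0.641 -0.768 -0.001] z [-0.002  0.    -1.   ]
rows xyz [ 0.0585 -0.0414 -0.0283] az -0.1114 dist 0.06168277522534056
```

Request:
send_rows(rows=[0.058,-0.041,-0.028,0,0,-0.02,1,0.058,-0.041,-0.028,0,0,-0.04,1,0.058,-0.041,-0.028,0,0,-0.06,1,0.058,-0.041,-0.028,0,0,-0.08,1,0.058,-0.041,-0.028,0,0,-0.1,1,0.058,-0.041,-0.028,0,0,-0.11,1,0.058,-0.041,-0.028,0,0,-0.11,1])

```text
clock: 11.2
position: [0.5603, 0.1492, 0.2199]
eef_rot: [-2.421, -2.0, 0.002]
force: [-0.5, -0.5, 0.2]
width: 0.0855
```

```bash
python3 - <<'E'
from h import *
st(); d=snap('wrist','wrist10'); meas(d); meas(snap('top','top10'))
E
```

```text
t 11.2 q [-0.944  0.447  0.823  1.83  -0.38   1.031 -0.159] p [0.5603 0.1492 0.2199] F [-0.5 -0.5  0.2] T [-0.01  0.04  0.01] w 0.0855
x [0.189 0.982 0.   ] y [ 0.982 -0.189 -0.002] z [-0.002  0.    -1.   ]
red 308 r 215-235 ang mean 15.32 mm 54.8
```

View pics/wrist10.png

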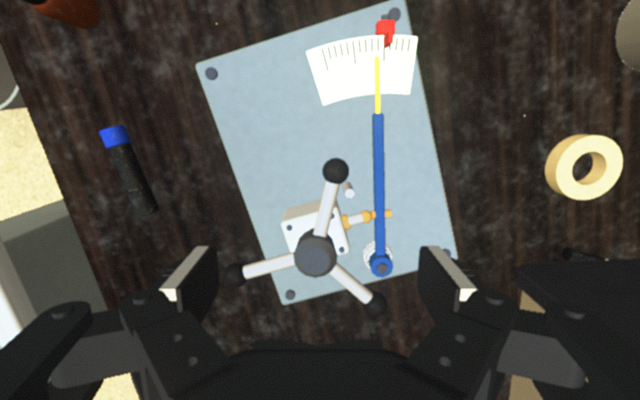

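```bash
python3 - <<'E'
from h import *
d=load('wrist10'); cv2.imwrite('pics/w10z.png',cv2.resize(d['img'][0:120,300:430,::-1],None,fx=6,fy=6,interpolation=cv2.INTER_CUBIC)[:600])
E
```

```text
(no output)
```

View pics/w10z.png

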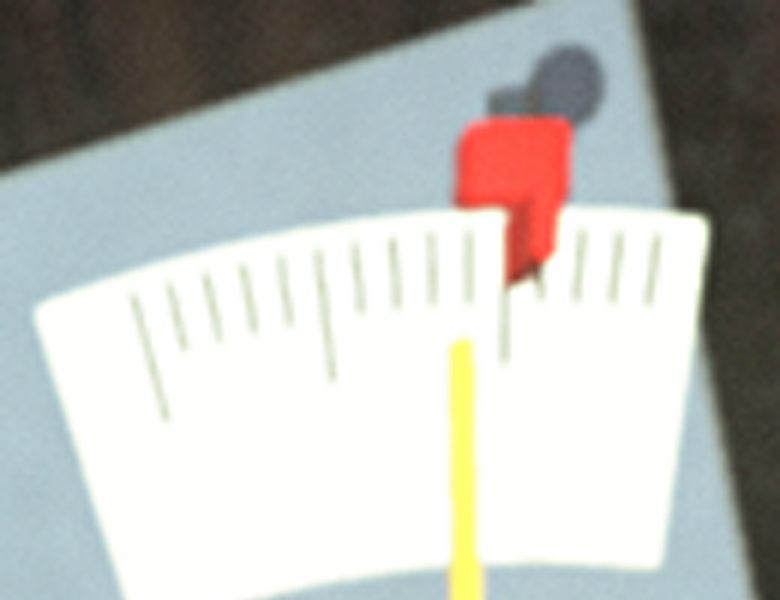

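```bash
python3 - <<'E'
from h import *
d=load('wrist10')
def A(u,v,z=None):
    P=px(d,300+(u+.5)/6-.5,(v+.5)/6-.5,z); g=gauge(P)-[35,-105]; return round(np.hypot(*g),1),round(np.degrees(np.arctan2(*g)),2),round(P[2],4)
print('pivot',gauge(px(d,381,267,.055)),px(d,381,267))
for p in [(542,235),(545,255),(540,220),(520,150),(520,240),(515,265),(515,280),(461,345),(463,450),(505,330),(400,300)]: print(p,A(*p),A(*p,.04),A(*p,.032))
print('tip half',A(450,345,.04),A(472,345,.04))
for p in[(135,298),(165,418),(320,250),(332,378),(505,355)]: print('tick',A(*p,.032))
E
```

```text
pivot [  34.5928855  -100.57240953] [0.60586224 0.04865739 0.05438235]
(542, 235) (np.float64(216.0), np.float64(15.22), np.float64(0.0604)) (np.float64(219.7), np.float64(16.3), np.float64(0.04)) (np.float64(221.2), np.float64(16.71), np.float64(0.032))
(545, 255) (np.float64(213.4), np.float64(15.35), np.float64(0.0604)) (np.float64(217.0), np.float64(16.45), np.float64(0.04)) (np.float64(218.4), np.float64(16.87), np.float64(0.032))
(540, 220) (np.float64(217.9), np.float64(15.14), np.float64(0.0602)) (np.float64(221.8), np.float64(16.19), np.float64(0.04)) (np.float64(223.3), np.float64(16.6), np.float64(0.032))
(520, 150) (np.float64(231.7), np.float64(15.45), np.float64(0.0379)) (np.float64(231.3), np.float64(15.36), np.float64(0.04)) (np.float64(233.0), np.float64(15.73), np.float64(0.032))
(520, 240) (np.float64(217.3), np.float64(14.95), np.float64(0.0498)) (np.float64(219.1), np.float64(15.45), np.float64(0.04)) (np.float64(220.5), np.float64(15.85), np.float64(0.032))
(515, 265) (np.float64(214.8), np.float64(15.01), np.float64(0.0453)) (np.float64(215.7), np.float64(15.28
[... 735 characters left out ...]
.93), np.float64(0.04)) (np.float64(207.8), np.float64(15.35), np.float64(0.032))
(400, 300) (np.float64(212.6), np.float64(10.83), np.float64(0.0357)) (np.float64(211.9), np.float64(10.66), np.float64(0.04)) (np.float64(213.1), np.float64(10.98), np.float64(0.032))
tip half (np.float64(205.0), np.float64(12.63), np.float64(0.04)) (np.float64(204.8), np.float64(13.56), np.float64(0.04))
tick (np.float64(221.2), np.float64(0.44), np.float64(0.032))
tick (np.float64(203.3), np.float64(0.36), np.float64(0.032))
tick (np.float64(221.7), np.float64(7.95), np.float64(0.032))
tick (np.float64(203.3), np.float64(7.83), np.float64(0.032))
tick (np.float64(204.2), np.float64(15.37), np.float64(0.032))
```

```bash
python3 - <<'E'
from h import *
plan((.5465,.094,.13)); plan((.5465,.094,.099))
E
```

```text
rows xyz [-0.0708 -0.0041  0.1128] az 0.0 dist 0.10656765666138851
rows xyz [-0.0708 -0.004   0.1515] az 0.0 dist 0.1338253021138202
```

Request:
send_rows(rows=[-0.071,-0.004,0.113,0,0,0,1,-0.071,-0.004,0.113,0,0,0,1,-0.071,-0.004,0.113,0,0,0,1,-0.071,-0.004,0.151,0,0,0,1,-0.071,-0.004,0.151,0,0,0,1,-0.071,-0.004,0.151,0,0,0,1])

```text
clock: 11.9
position: [0.5474, 0.094, 0.1004]
eef_rot: [2.422, 2.0, -0.001]
force: [-0.1, -0.1, -0.1]
width: 0.0852
```

Request:
send_rows(rows=[0,0,0,0,0,0,-0.2,0,0,0,0,0,0,-0.2,0,0,0,0,0,0,-1,0,0,0,0,0,0,-1,0,0,0,0,0,0,-1,0,0,0,0,0,0,-1], force=60)

```text
clock: 12.5
position: [0.5473, 0.0942, 0.1015]
eef_rot: [-2.421, -2.0, -0.002]
force: [-3.7, 0.6, 9.2]
width: 0.0329
```

```bash
python3 - <<'E'
from h import *
st(); d=snap('wrist','wrist11'); meas(snap('top','top11'))
E
```

```text
t 12.5 q [-0.782  0.569  0.72   1.971 -0.524  0.794  0.05 ] p [0.5473 0.0942 0.1015] F [-3.7  0.6  9.2] T [0.11 0.89 0.02] w 0.0329
x [0.189 0.982 0.002] y [ 0.982 -0.189 -0.   ] z [ 0.     0.002 -1.   ]
yellow 17 r 158-200 ang mean 12.89 mm 46.1
red 33 r 216-234 ang mean 15.21 mm 54.4
```

View pics/wrist11.png

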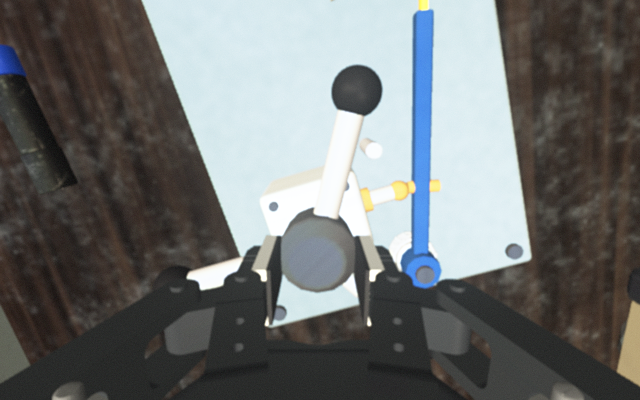

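Request:
send_rows(rows=[0,0,0,0,0,0.018,-1,0,0,0,0,0,0.036,-1,0,0,0,0,0,0.054,-1,0,0,0,0,0,0.072,-1,0,0,0,0,0,0.088,-1,0,0,0,0,0,0.088,-1,0,0,0,0,0,0.088,-1])

```text
clock: 13.3
position: [0.5474, 0.0942, 0.1015]
eef_rot: [-2.875, -1.262, -0.001]
force: [-3.5, 0.9, 11.4]
width: 0.0328
```

```bash
python3 - <<'E'
from h import *
st(); meas(snap('top','top12')); plan((.56,.14,.22)); snap('side','side12')
d=load('side12'); cv2.imwrite('pics/side12z.png',cv2.resize(d['img'][230:340,280:400,::-1],None,fx=5,fy=5,interpolation=cv2.INTER_CUBIC))
E
```

```text
t 13.3 q [-0.876  0.621  0.86   1.976 -0.638  0.837 -0.403] p [0.5474 0.0942 0.1015] F [-3.5  0.9 11.4] T [ 0.12  0.94 -0.18] w 0.0328
x [0.677 0.736 0.001] y [ 0.736 -0.677 -0.001] z [ 0.     0.002 -1.   ]
yellow 17 r 158-201 ang mean 14.48 mm 51.8
red 33 r 216-234 ang mean 15.21 mm 54.4
rows xyz [ 0.053  -0.0273 -0.148 ] az 0.0 dist 0.127639612341407
```

View pics/side12z.png

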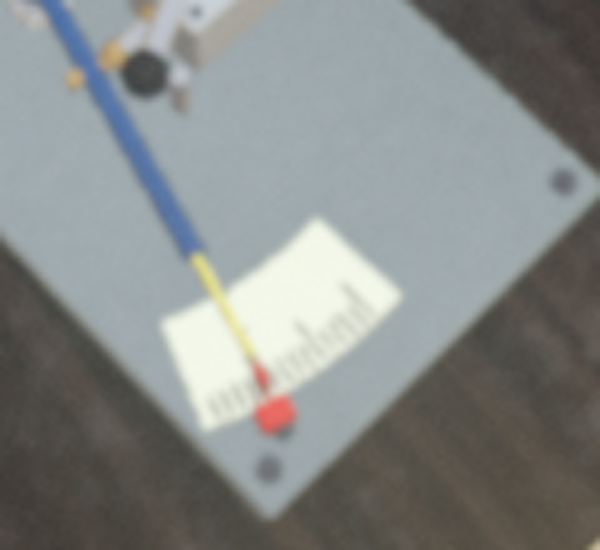

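```bash
cat >> h.py <<'E'
def view(r=165,z=.19,a=15.3):
    q=np.load('q.npy'); a=np.radians(a); P=W(q,(35+r*np.sin(a),-105+r*np.cos(a),0)); P[2]=z
    dr=W(q,(np.sin(a),np.cos(a),0))-W(q,(0,0,0)); dr/=np.linalg.norm(dr)
    o=robot.observe(); x=Ro.from_rotvec(o['eef_rot']).as_matrix()[:,0]
    cw=np.arctan2(x[1],x[0])-np.arctan2(dr[1],dr[0]); print('dir',dr,'target',P); plan(P,cw)
E
python3 -c "
from h import *
view()"
```

```text
dir [0.16489109 0.98631178 0.        ] target [0.63385549 0.20736586 0.19      ]
rows xyz [ 0.1775 -0.0163 -0.1103] az -0.092 dist 0.16766345771011001
```

Request:
send_rows(rows=[0,0,0,0,0,0,1,0,0,0,0,0,0,1,0,0,0,0,0,0,1,0,0,0,0,0,0,1,0,0,-0.05,0,0,0,1,0,0,-0.1,0,0,0,1,0,0,-0.11,0,0,0,1])

```text
clock: 14.1
position: [0.5497, 0.0934, 0.1918]
eef_rot: [2.876, 1.262, 0.01]
force: [0.9, 0.5, 0.0]
width: 0.0852
```

```bash
python3 -c "
from h import *
st();view()"
```

```text
t 14.1 q [-0.975  0.5    0.984  1.92  -0.502  0.983 -0.504] p [0.5497 0.0934 0.1918] F [0.9 0.5 0. ] T [-0.05  0.03  0.  ] w 0.0852
x [0.677 0.736 0.005] y [ 0.736 -0.677  0.003] z [ 0.006  0.002 -1.   ]
dir [0.16489109 0.98631178 0.        ] target [0.63385549 0.20736586 0.19      ]
rows xyz [ 0.1761 -0.019   0.0032] az -0.092 dist 0.1417061664368072
```

Request:
send_rows(rows=[0.05,-0.006,0,0,0,-0.02,1,0.1,-0.012,0,0,0,-0.04,1,0.15,-0.018,0,0,0,-0.06,1,0.176,-0.019,0,0,0,-0.08,1,0.176,-0.019,0,0,0,-0.092,1,0.176,-0.019,0,0,0,-0.092,1])

```text
clock: 14.7
position: [0.6311, 0.208, 0.187]
eef_rot: [-2.396, -2.032, 0.002]
force: [0.6, -0.3, -0.1]
width: 0.0857
```

```bash
python3 - <<'E'
from h import *
st(); d=snap('wrist','wrist13'); meas(snap('top','top13'));meas(d)
print(proj(d,px(load('wrist10'),385,47,.04)), proj(d,W(np.load('q.npy'),(35,-105,54))))
E
```

```text
t 14.7 q [-0.887  0.632  0.763  1.64  -0.484  1.069 -0.146] p [0.6311 0.208  0.187 ] F [ 0.6 -0.3 -0.1] T [-0.03 -0.    0.02] w 0.0857
x [ 0.163  0.987 -0.001] y [ 0.987 -0.163 -0.001] z [-0.001 -0.    -1.   ]
yellow 11 r 158-184 ang mean 14.46 mm 51.7
red 244 r 214-236 ang mean 15.38 mm 55.0
[321.25532771 129.92312866] [320.8964018  351.90631621]
```

View pics/wrist13.png

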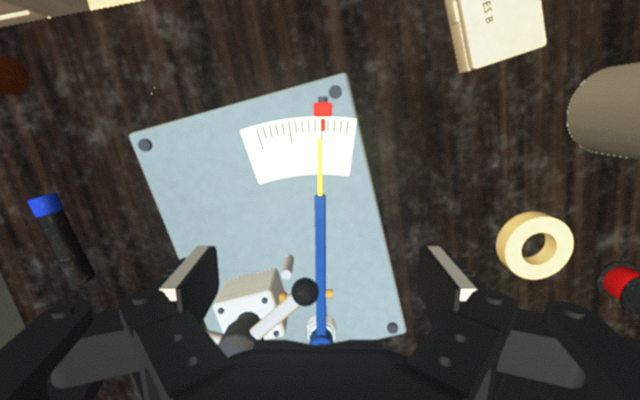

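```bash
python3 - <<'E'
from h import *
d=load('wrist13'); cv2.imwrite('pics/w13z.png',cv2.resize(d['img'][90:160,280:365,::-1],None,fx=8,fy=8,interpolation=cv2.INTER_CUBIC))
E
```

```text
(no output)
```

View pics/w13z.png

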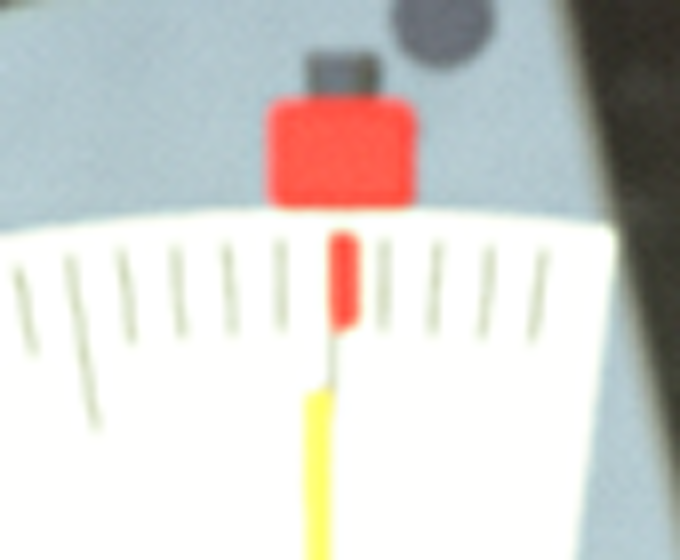

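```bash
python3 - <<'E'
from h import *
d=load('wrist13')
def A(u,v,z):
    P=px(d,280+(u+.5)/8-.5,90+(v+.5)/8-.5,z); g=gauge(P)-[35,-105]; a=np.arctan2(*g); return round(np.hypot(*g),1),round(np.degrees(a),2),round(a*205,2)
print('blade',A(344,240,.06),A(344,322,.06),'clip',A(341,150,.038),'tip',A(318.5,395,.042),A(317,540,.042),A(304,450,.042),A(332,450,.042))
u=lambda x,y:(int(280+x/8),int(90+y/8))
print([px(d,*u(*p)) [2] for p in[(344,270),(341,150),(318,450)]])
E
```

```text
blade (np.float64(222.3), np.float64(15.41), np.float64(55.14)) (np.float64(214.3), np.float64(15.43), np.float64(55.2)) clip (np.float64(230.9), np.float64(15.39), np.float64(55.07)) tip (np.float64(205.5), np.float64(14.75), np.float64(52.78)) (np.float64(190.0), np.float64(14.67), np.float64(52.48)) (np.float64(199.7), np.float64(14.29), np.float64(51.13)) (np.float64(199.7), np.float64(15.16), np.float64(54.23))
[np.float64(0.05982918562464443), np.float64(0.0384642240674144), np.float64(0.04297700321893031)]
```

```bash
python3 - <<'E'
from h import *
plan((.547,.094,.19)); plan((.547,.094,.1))
E
```

```text
rows xyz [-0.1567 -0.0799 -0.0029] az 0.0 dist 0.1407522596800483
rows xyz [-0.1567 -0.0798  0.1096] az 0.0 dist 0.16573394151044207
```

Request:
send_rows(rows=[-0.157,-0.08,0,0,0,0,1,-0.157,-0.08,0,0,0,0,1,-0.157,-0.08,0,0,0,0,1,-0.157,-0.08,0,0,0,0,1,-0.157,-0.08,0.06,0,0,0,1,-0.157,-0.08,0.109,0,0,0,1,-0.157,-0.08,0.109,0,0,0,1,-0.157,-0.08,0.109,0,0,0,1])

```text
clock: 15.6
position: [0.5477, 0.0939, 0.1013]
eef_rot: [2.398, 2.029, -0.001]
force: [0.8, 0.1, 0.8]
width: 0.0852
```

Request:
send_rows(rows=[0,0,0,0,0,0,-0.2,0,0,0,0,0,0,-0.2,0,0,0,0,0,0,-1,0,0,0,0,0,0,-1,0,0,0,0,0,0,-1,0,0,0,0,0,0,-1], force=60)

```text
clock: 16.2
position: [0.5475, 0.0948, 0.1026]
eef_rot: [-2.395, -2.03, -0.002]
force: [-4.7, 0.2, 11.5]
width: 0.0327
```

```bash
python3 - <<'E'
from h import *
st(); d=snap('wrist','wrist14'); meas(snap('top','top14'))
E
```

```text
t 16.2 q [-0.79   0.571  0.731  1.97  -0.531  0.799  0.08 ] p [0.5475 0.0948 0.1026] F [-4.7  0.2 11.5] T [0.04 1.16 0.02] w 0.0327
x [0.164 0.986 0.002] y [ 0.986 -0.164 -0.001] z [-0.     0.002 -1.   ]
yellow 17 r 158-201 ang mean 14.48 mm 51.8
red 33 r 216-234 ang mean 15.21 mm 54.4
```

View pics/wrist14.png

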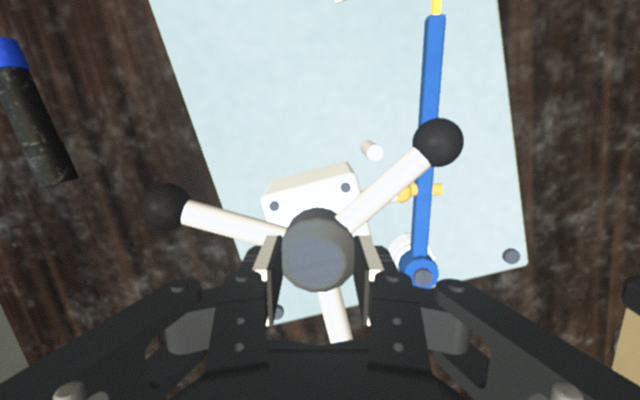

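Turn 0.22 rad (az 0.035).

Request:
send_rows(rows=[0,0,0,0,0,0.01,-1,0,0,0,0,0,0.02,-1,0,0,0,0,0,0.03,-1,0,0,0,0,0,0.035,-1,0,0,0,0,0,0.035,-1,0,0,0,0,0,0.035,-1])

```text
clock: 16.9
position: [0.5476, 0.0948, 0.1026]
eef_rot: [-2.603, -1.756, -0.002]
force: [-4.2, 0.6, 12.3]
width: 0.0331
```

```bash
python3 - <<'E'
from h import *
st(); meas(snap('top','top15'))
E
```

```text
t 16.9 q [-0.829  0.591  0.787  1.972 -0.575  0.815 -0.1  ] p [0.5476 0.0948 0.1026] F [-4.2  0.6 12.3] T [0.09 1.08 0.22] w 0.0331
x [0.375 0.927 0.002] y [ 0.927 -0.375 -0.001] z [-0.     0.002 -1.   ]
yellow 19 r 156-201 ang mean 15.10 mm 54.0
red 33 r 216-234 ang mean 15.21 mm 54.4
```

Request:
send_rows(rows=[0,0,0,0,0,0,1,0,0,0,0,0,0,1,0,0,0,0,0,0,1,0,0,0,0,0,0,1,0,0,-0.05,0,0,0,1,0,0,-0.1,0,0,0,1,0,0,-0.11,0,0,0,1])

```text
clock: 17.65
position: [0.55, 0.0941, 0.1926]
eef_rot: [2.604, 1.754, 0.01]
force: [0.4, 0.5, 0.7]
width: 0.0854
```

```bash
python3 - <<'E'
from h import *
st(); meas(snap('top','top16')); view()
E
```

```text
t 17.65 q [-0.922  0.466  0.901  1.916 -0.444  0.965 -0.2  ] p [0.55   0.0941 0.1926] F [0.4 0.5 0.7] T [0.02 0.03 0.02] w 0.0854
x [0.376 0.927 0.004] y [ 0.927 -0.376  0.005] z [ 0.006  0.002 -1.   ]
yellow 16 r 161-201 ang mean 15.10 mm 54.0
red 33 r 216-234 ang mean 15.21 mm 54.4
dir [0.16489109 0.98631178 0.        ] target [0.63385549 0.20736586 0.19      ]
rows xyz [0.1704 0.0447 0.0033] az -0.0349 dist 0.14096950614015707
```

Request:
send_rows(rows=[0.05,0.013,0,0,0,-0.01,1,0.1,0.026,0,0,0,-0.02,1,0.15,0.039,0,0,0,-0.03,1,0.17,0.045,0,0,0,-0.035,1,0.17,0.045,0,0,0,-0.035,1,0.17,0.045,0,0,0,-0.035,1])

```text
clock: 18.3
position: [0.6311, 0.2058, 0.1873]
eef_rot: [-2.398, -2.029, 0.004]
force: [-0.2, -0.7, -0.3]
width: 0.0854
```

```bash
python3 - <<'E'
from h import *
st(); d=snap('wrist','wrist17')
cv2.imwrite('pics/w17z.png',cv2.resize(d['img'][90:160,280:365,::-1],None,fx=8,fy=8,interpolation=cv2.INTER_CUBIC))
E
```

```text
t 18.3 q [-0.892  0.635  0.776  1.641 -0.491  1.074 -0.139] p [0.6311 0.2058 0.1873] F [-0.2 -0.7 -0.3] T [-0.03 -0.01 -0.06] w 0.0854
x [ 0.165  0.986 -0.002] y [ 0.986 -0.165 -0.002] z [-0.002 -0.002 -1.   ]
```

View pics/w17z.png

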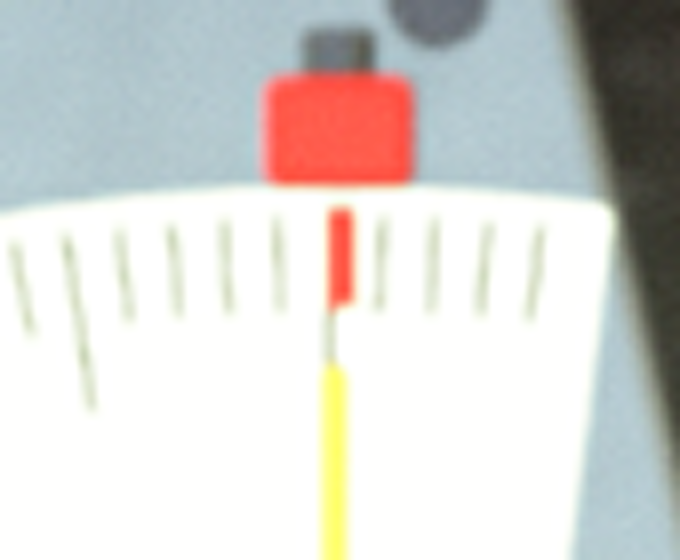

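```bash
python3 - <<'E'
from h import *
d=load('wrist17')
def A(u,v,z):
    P=px(d,280+(u+.5)/8-.5,90+(v+.5)/8-.5,z); g=gauge(P)-[35,-105]; a=np.arctan2(*g); return round(np.hypot(*g),1),round(np.degrees(a),2),round(a*205,2)
print('blade',A(340.5,215,.06),A(340.5,297,.06),'clip',A(339,130,.038),'tip',A(334.5,370,.042),A(335,520,.042))
I=d['img'].astype(int)
for v in (122,125,138,142,146,150):
    print(v,[tuple(I[v,u]) for u in range(319,326)])
E
python3 -c "
from h import *
d=snap('wrist','wrist18'); snap('top','top18')
cv2.imwrite('pics/t18.png',load('top18')['img'][100:300,180:440,::-1].repeat(3,0).repeat(3,1))"
```

```text
blade (np.float64(222.3), np.float64(15.41), np.float64(55.15)) (np.float64(214.4), np.float64(15.42), np.float64(55.18)) clip (np.float64(230.6), np.float64(15.43), np.float64(55.19)) tip (np.float64(205.8), np.float64(15.31), np.float64(54.79)) (np.float64(189.7), np.float64(15.34), np.float64(54.88))
122 [(np.int64(255), np.int64(255), np.int64(255)), (np.int64(255), np.int64(246), np.int64(223)), (np.int64(255), np.int64(134), np.int64(112)), (np.int64(255), np.int64(89), np.int64(72)), (np.int64(254), np.int64(108), np.int64(88)), (np.int64(253), np.int64(218), np.int64(192)), (np.int64(254), np.int64(255), np.int64(253))]
125 [(np.int64(255), np.int64(255), np.int64(255)), (np.int64(255), np.int64(245), np.int64(221)), (np.int64(255), np.int64(134), np.int64(109)), (np.int64(255), np.int64(88), np.int64(70)), (np.int64(254), np.int64(103), np.int64(86)), (np.int64(253), np.int64(219), np.int64(189)), (np.int64(254), np.int64(255), np.int64(254))]
138 [(np.int64(255), np.int64(255), np.int64(243)), (np.int64(255), np.int64(255), np.int64(167)), (np.int64(255), np.int64(255), np.
[... 502 characters left out ...]
, np.int64(255), np.int64(255))]
146 [(np.int64(255), np.int64(255), np.int64(242)), (np.int64(255), np.int64(255), np.int64(171)), (np.int64(255), np.int64(255), np.int64(117)), (np.int64(254), np.int64(254), np.int64(115)), (np.int64(254), np.int64(254), np.int64(202)), (np.int64(254), np.int64(255), np.int64(255)), (np.int64(255), np.int64(255), np.int64(255))]
150 [(np.int64(255), np.int64(255), np.int64(243)), (np.int64(255), np.int64(255), np.int64(168)), (np.int64(255), np.int64(255), np.int64(120)), (np.int64(255), np.int64(254), np.int64(121)), (np.int64(254), np.int64(253), np.int64(203)), (np.int64(254), np.int64(255), np.int64(255)), (np.int64(255), np.int64(255), np.int64(255))]
```

View pics/t18.png

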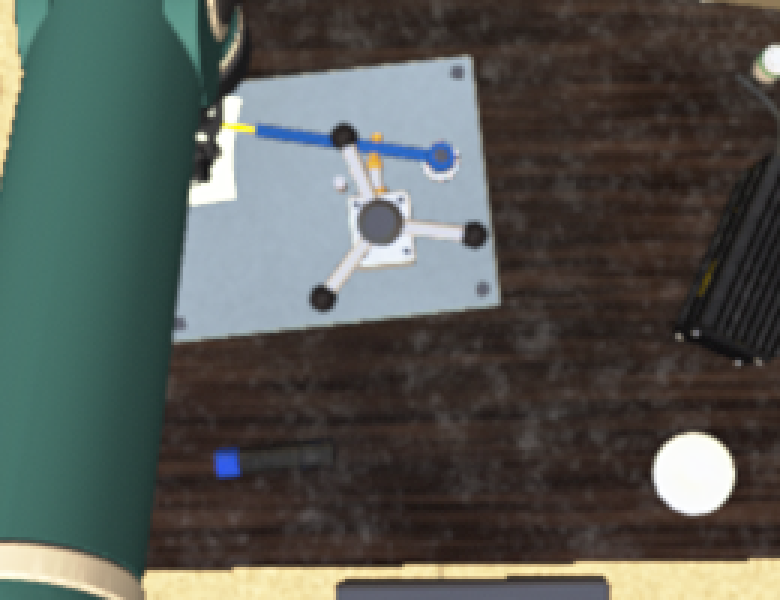

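```bash
python3 -c "
from h import *
st(); print(robot.job_done())"
```

```text
t 18.45 q [-0.892  0.633  0.777  1.642 -0.491  1.074 -0.139] p [0.6313 0.2053 0.1886] F [-0.4 -0.7  0.2] T [0.03 0.07 0.02] w 0.0859
x [ 0.167  0.986 -0.001] y [ 0.986 -0.167 -0.001] z [-0.001 -0.    -1.   ]
the job is handed in; nothing more can be done
None
```

The pointer now stands on the red mark, about 0.35 mm to the slack side in the last wrist picture. I gripped the handle's hub from above and turned it clockwise about 7.9 rad in three grips. I released and checked with the wrist camera before the second and third grips and once more at the end.

**Final position:** measured along the scale, the wrist camera put the pointer at 54.8 mm and the mark at 55.15 mm. The pointer was never seen past the mark, and the top camera gave the same pointer reading before and after I let go.

**Mark and surroundings:** the mark read the same from start to finish. In the last top picture the torch and wafer box look to be where they started. The arm hid the dropper bottle in that view, so I did not check it at the end; the hand passed well above it.

**Robot at hand-in:** the gripper was open and clear of everything at 18.45 s. The highest wrist force I saw was about 13 N.

**Disagreements:**
- **Mark reading:** the top camera read the mark up to 1 mm differently from the wrist camera, because it sees the blade's raised top at an angle. I used the wrist view taken in line with the pointer.
- **Grip width:** it read 33–34 mm on the 38 mm hub, which I did not explain. The handle did not slip.

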